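Bleed the spray gun and snap the cap on its air inlet

TASK

The spray gun is clamped upside down in its bench stand: first bleed it by squeezing its red trigger fully in against the grip for about a second and letting it spring all the way back. Then pick up the orange snap cap and press it, open side down, onto the air inlet stud at the top end of the grip until it clicks, and keep pressing past the click so that the rubber seal under it is squashed. Finish still holding the cap down with that firm push, do not let go, and leave the tin, tape roll and jar undisturbed.

Things in the scene. Friction and masses are not known exactly. Their poses are not given: they have to be found in the camera images.
- inlet (a point): Fixed point on the axis of the gun's air inlet stud, on the top face of the relaxed seal, 182 mm above the bench. The gun is clamped upside down, grip upright. Axes: z up along the stud, x level from the grip towards the nozzle (trigger side), y across the gun
- stud (a point): Fixed top of the steel stud, 21 mm above point inlet, same axes. Stud 20 mm across, top 6 mm tapering to 13. Four sprung balls bulge 3 mm out of its sides (+x, -x, +y, -y), 12 mm below this point. A cap's lip meets them 7 mm below this point; the push needed peaks at 8 to 11 N at 11 mm, is gone at 16 mm (the click), then the balls draw the cap down with up to 8 N
- seal: Black rubber seal ring, 31 mm across and 4 mm thick, round the foot of the stud on top of the grip; origin at the centre of its top face. It sinks at most 3 mm straight down: pushes back with 2 N at first touch, 8 N at 3 mm, then stops hard
- grip (a point): Fixed point on the axis of the gun's upright blue and black grip, 160 mm above the bench; axes as point inlet. Grip 32 mm deep along x, 26 mm wide along y, top 175 mm above the bench; the stud on it reaches 203 mm. Below, the barrel (34 mm thick, centred 62 mm above the bench) spans x -46 to +94 mm; the stand's foot is 150 x 100 x 12 mm
- trigger_pad (a point): Point on the centre line of the red trigger, 88 mm above its hinge, 160 mm above the bench; at rest 34 mm from point grip along +x. An upright bar 8 mm thick along x, 16 mm wide, hinged low at the barrel, free end 12 mm above this point. Grip and trigger together measure 54 mm at rest and about 42 mm squeezed here, and can be pinched from above
- trigger (a joint): trigger angle in rad: 0 released, 0.14 squeezed fully in to its stop; the spring returns it; at the pad it takes about 2 N to start and 7 N at the stop
- cap_center (a point): Centre of the loose orange snap cap (half-way up): round, 36 mm across, 42 mm tall, about 40 g, standing on the bench open side down, z up. Bore 22 mm at the lip (lowest 4 mm), 28 mm above it, 28 mm deep in all. The lip is 21 mm below this point: 21 mm above point inlet when the cap touches the seal, 18 mm with the seal fully squashed
- tin_mid (a point): middle of a round tin standing on the bench, 80 mm across, 70 mm tall; leave alone
- tape_mid (a point): middle of a green roll of masking tape lying flat, 100 mm across, 24 mm tall; leave alone
- jar_mid (a point): middle of a white jar with a red lid, 56 mm across, 75 mm tall; leave alone
There are look-alikes about, which are no part of the job. Several things look just like the part that bears cap_center: the one meant starts farthest from the robot's base. What is shaped like the part that bears inlet but green or pink is not meant.

How it is judged:
By the outcome, as a careful person would: the job done as asked, in the order asked, and still so for the second after the job is handed in, while the arm keeps its last pose, push and grip.
It also fails if it takes over 54 s, if anything falls off the work surface, if the arm or the gripper's body presses on something with over 40 N, if the wrist force passes 120 N, or if a joint passes its speed limit or range.

ROBOT

A 7-joint arm with a two-finger parallel gripper is mounted at the origin on the work surface. World frame = base frame: x ahead of the robot, y to its left, z up, the work surface at z = 0. Lengths are in m, angles in rad, forces in N, time in s.
With the tool pointing down it reaches from about 0.425 to 0.925 m from the base axis. Payload 6.8 kg.
Tool frame: the origin (TCP) lies between the finger pads; the fingertips stand 17 mm ahead of it and the grasp point (between the pads) lies 2 mm behind it; x points along the fingers, y is the direction in which the jaws open and shut, and the axes are right-handed (so a half turn about x gives the same grasp; the last joint's range is limited). The gripper opens to 85 mm and grips with 20 to 120 N. Pads are 22 mm wide; open, the fingers measure 114 mm over their backs; the gripper's body (76 mm by 85 mm) begins 54 mm behind the grasp point. The pads swing forward as they close: fully open they stand 13 mm farther back than shut.
Start: joints at [1.217, 0.477, 0.022, 1.555, -0.011, 1.109, -0.083], TCP at [0.164, -0.655, 0.248] pointing down, gripper open.
Joint ranges: [-2.96, 2.96], [-0.34, 2.1], [-1.41, 1.46], [0.24, 2.44], [-1.37, 4.51], [0.17, 1.92], [-2.96, 2.96]. Speed limits (rad/s): [2.39, 2.39, 3.14, 3.14, 3.14, 3.14, 3.14].

INTERFACE

Orientations are given as a rotation vector (axis times angle).
In Python, from bench import r gives the robot as it stands. The module is installed in compiled form; this text tells all that it offers.
- The arm moves only by the tool apply_moves, never from a script. Its argument "increments" is text: rows parted by semicolons, each of 7 numbers parted by spaces: the finger opening in mm, from 0 to 85.4, then the shift along the tool's x, y, z normalised to -1 to 1, where 1 is 100 cm, then the turn, a rotation vector about the tool's x, y, z normalised to -1 to 1, where 1 is 0.12 rad. In form: gripper x y z wx wy wz; .... A call has exactly 8 rows; each row shifts and turns the commanded pose from where the row before left it, along the tool's axes as they then stand; what a row does not reach is not made up. A row lasts 1/10 s, in which the tool goes at most 50 mm and 8.59 degrees, less where a joint would pass 70% of its speed; a pose out of reach is approached as far as the arm can. A call with a number of a shift or a turn outside -1 to 1 is refused whole. A call with a gripper value outside its range is refused whole. The fingers move at their own pace and stop on an object; "squeeze" is the grip in N (left out, the last holds). Time passes only in rows, so rows that do not move let the fingers close, or fill a call up. It gives the time, the measured TCP pose, the force and the opening at its end, in the units of the state.
- r.get_obs(): the state, without advancing time (a new reading comes with each control period).
- r.grab_frame(name): name is "side" or "top"; returns a dict with "color" (400x640x3 uint8, blue, green, red), "fx", "fy", "cx", "cy" (pixels), "k1" (the pictures are not rectified: a ray, as slopes to the right and down, at radius r is drawn at 1 + k1 r^2 times it, then the intrinsics apply), "origin" and "orientation" of the camera in the world. Camera axes: x right, y up, looking along -z (the intrinsics and any distortion apply to the point x, -y, -z); pixel columns grow to the right and rows downward; lengths in m; the calibration is good to about 2 mm. A picture is of the moment at which its call begins. There is no depth.
- r.hand_in(): hands the job in, once; it reports no verdict.
The state is a dict: "clock": time; "joints": joint angles; "qvel": joint speeds; "tau": joint torques, N m; "tcp_pos": TCP position; "orientation": TCP orientation; "contact_force": force on the tool from outside, world axes, zero at the start; "moment": the same for the moment, N m; "grip_width": finger opening in m.
Only numpy, scipy, OpenCV 4.12 (cv2) and the standard library are available. Lean on these libraries where they do the work, as an engineer would, in place of code of your own. Each camera call takes 0.05 s, during which the arm holds its last target. There are 200 camera calls.

## Working session

There is one attempt and no reset: what is moved stays moved. The work goes in short steps, Python scripts to look and compute and a tool call to move; the robot and the scene stay as the last step left them, time stands still between calls to the robot, and variables do not carry over. Pictures are saved under pics/ and viewed, about 8 in all and at most 12, crops included, and the job is handed in when it is done.

Besides the shell and the picture viewer there is one more tool, called after "Emit:" as name(argument=value, ...) on one line, values as JSON. apply_moves: Moves the arm, as the interface text tells. Scaled input: -1 to 1 covers 100 cm each way for a shift and 0.12 rad each way for a turn. Its arguments: {"type":"object","properties":{"increments":{"type":"string"},"squeeze":{"type":"number"}},"required":["increments"]}

```bash
mkdir -p pics
cat > h.py <<'E'
import numpy as np, cv2
from scipy.spatial.transform import Rotation as R
from bench import r
def grab(n,save=None):
    f=r.grab_frame(n)
    if save: cv2.imwrite('pics/'+save+'.png',f['color'])
    return f
def rot(f):
    o=np.array(f['orientation'],float)
    return o if o.shape==(3,3) else R.from_rotvec(o).as_matrix()
def ray(f,u,v):
    K=np.array([[f['fx'],0,f['cx']],[0,f['fy'],f['cy']],[0,0,1]],float)
    p=cv2.undistortPoints(np.array([[[u,v]]],float),K,np.array([f['k1'],0,0,0,0.]))[0,0]
    d=rot(f)@np.array([p[0],-p[1],-1]); return np.array(f['origin'],float),d/np.linalg.norm(d)
def onz(f,u,v,z):
    o,d=ray(f,u,v); return o+d*(z-o[2])/d[2]
def proj(f,P):
    c=rot(f).T@(np.array(P,float)-np.array(f['origin'])); a=np.array([c[0],-c[1]])/-c[2]
    a=a*(1+f['k1']*(a@a)); return np.array([f['fx']*a[0]+f['cx'],f['fy']*a[1]+f['cy']])
def state():
    s=r.get_obs(); print({k:(np.round(v,4).tolist()) for k,v in s.items() if k not in('qvel','tau')}); return s
E
python3 - <<'E'
from h import *
s=state()
print(R.from_rotvec(s['orientation']).as_matrix().round(3))
for n in('side','top'):
    f=grab(n,n+'1'); print({k:np.round(v,4).tolist() for k,v in f.items() if k!='color'})
E
```

```text
{'clock': 0.0, 'joints': [1.2169, 0.4778, 0.0224, 1.5565, -0.0115, 1.1093, -0.0831], 'tcp_pos': [0.1641, -0.6541, 0.2473], 'orientation': [2.0911, 0.2604, -2.092], 'contact_force': [0.3548, 0.0091, -0.3537], 'moment': [0.0182, 0.0437, -0.0111], 'grip_width': 0.0853}
[[-0.001  0.243 -0.97 ]
 [ 0.002 -0.97  -0.243]
 [-1.    -0.002  0.   ]]
{'fx': 441.5513, 'fy': 441.5513, 'cx': 323.4129, 'cy': 202.9408, 'k1': 0.0237, 'origin': [0.4156, 0.7665, 0.7961], 'orientation': [0.0805, -1.3491, -2.7453]}
{'fx': 510.2592, 'fy': 510.2592, 'cx': 322.6754, 'cy': 192.6706, 'k1': -0.077, 'origin': [0.2766, -0.077, 1.3305], 'orientation': [0.1699, -0.1648, -1.5297]}
```

View pics/side1.png

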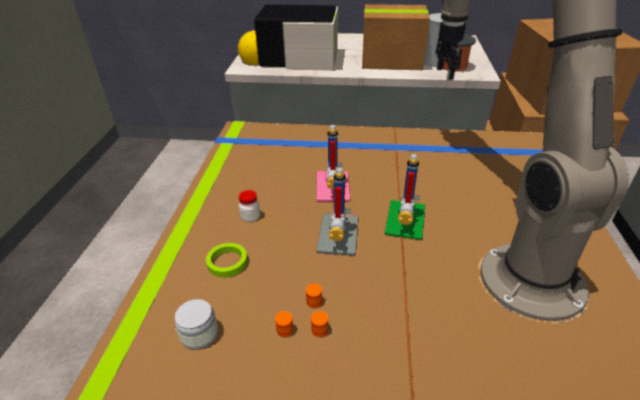

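View pics/top1.png

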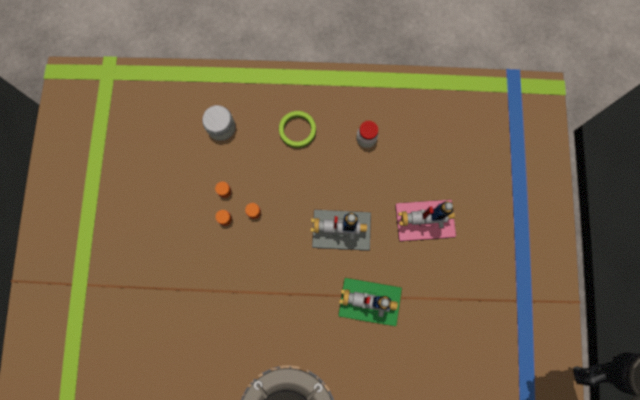

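Run:
```python
from h import *
im={n:grab(n,n+'2') for n in('side','top')}
def cents(f,lo,hi,amin):
    m=cv2.inRange(cv2.cvtColor(f['color'],cv2.COLOR_BGR2HSV),lo,hi)
    n,_,st,c=cv2.connectedComponentsWithStats(m)
    return [(c[i].round(1).tolist(),st[i].tolist()) for i in range(1,n) if st[i,4]>=amin]
for n,f in im.items():
    print(n)
    for c,s in cents(f,(5,200,150),(14,255,255),60):
        P=onz(f,*c,.021 if n=='side' else .035); print('orange',c,s,P.round(4),np.hypot(*P[:2]).round(3))
    for c,s in cents(f,(0,0,60),(179,60,150),100): 
        if s[2]<100: print('grey',c,s,onz(f,*c,.012).round(3))
t=im['top']['color'][165:265,190:390]; s=im['side']['color'][150:350,260:440]
cv2.imwrite('pics/crop1.png',np.vstack([cv2.resize(t,None,fx=4,fy=4,interpolation=2)[:400]]))
cv2.imwrite('pics/crop2.png',cv2.resize(im['side']['color'][155:260,290:390],None,fx=5.5,fy=5.5,interpolation=2))
```

```text
side
orange [312.5, 293.3] [306, 283, 16, 25, 254] [0.5133 0.1031 0.021 ] 0.524
orange [282.6, 321.4] [275, 311, 18, 26, 294] [0.5679 0.1855 0.021 ] 0.597
orange [318.1, 322.0] [311, 311, 17, 26, 313] [0.4923 0.1804 0.021 ] 0.524
grey [597.5, 16.4] [556, 0, 84, 40, 2736] [-0.966 -2.239  0.012]
grey [310.3, 46.5] [259, 17, 86, 53, 2530] [ 0.725 -1.606  0.012]
grey [631.4, 124.5] [616, 73, 24, 85, 1141] [-0.557 -0.806  0.012]
grey [253.3, 212.9] [241, 202, 19, 19, 160] [ 0.716 -0.183  0.012]
grey [338.6, 235.4] [317, 206, 41, 49, 1117] [ 0.468 -0.108  0.012]
grey [201.8, 333.6] [176, 307, 42, 42, 706] [0.734 0.224 0.012]
top
grey [526.2, 178.5] [521, 92, 10, 174, 188] [ 0.621 -0.615  0.012]
grey [222.3, 129.7] [202, 107, 33, 33, 332] [0.729 0.212 0.012]
grey [365.1, 140.9] [357, 131, 20, 16, 144] [ 0.711 -0.178  0.012]
grey [341.6, 231.0] [312, 210, 59, 40, 1682] [ 0.463 -0.121  0.012]
grey [425.2, 218.9] [408, 210, 40, 18, 255] [ 0.502 -0.339  0.012]
grey [365.0, 302.0] [349, 292, 41, 25, 276] [ 0.283 -0.185  0.012]
grey [286.9, 384.6] [242, 367, 92, 33, 1726] [0.075 0.004 0.012]
```

View pics/crop1.png

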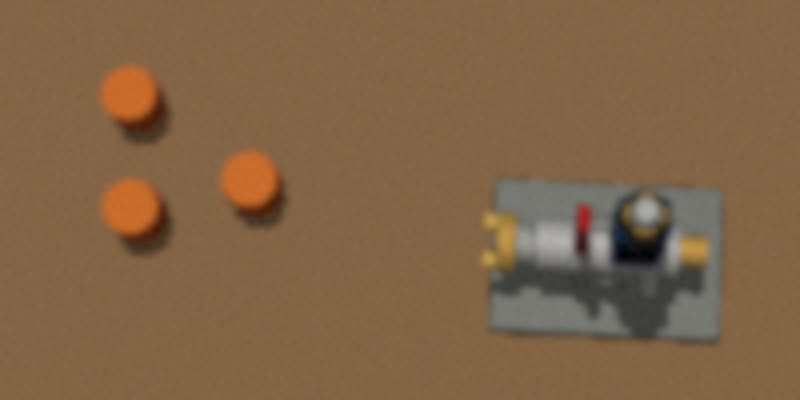

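View pics/crop2.png

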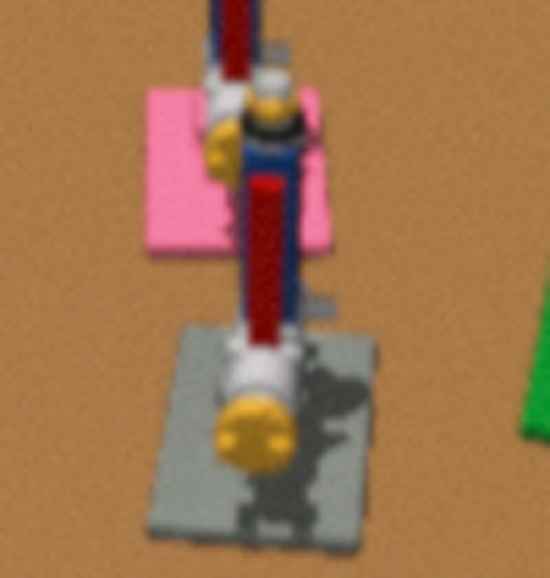

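Caps: top-view pixels (223,188), (223,217) and (253,211), at 0.597, 0.524 and 0.524 m from the base. The one meant is (223,188), which is (283,321) in the side view; the crop shows it clearly farthest out. The gun meant is on the grey foot, with its stud top at about (351,218) in the top view and (340,170) in the side view. The nozzle points along about +y.

Run:
```python
from h import *
def tri(fs,px):
    A=np.zeros((3,3));b=np.zeros(3)
    for f,p in zip(fs,px):
        o,d=ray(f,*p);M=np.eye(3)-np.outer(d,d);A+=M;b+=M@o
    return np.linalg.solve(A,b)
S=grab('side');T=grab('top')
def blob(f,x0,y0,x1,y1,lo,hi,hsv=True):
    c=f['color'][y0:y1,x0:x1]; m=cv2.inRange(cv2.cvtColor(c,cv2.COLOR_BGR2HSV),lo,hi)
    n,_,st,ce=cv2.connectedComponentsWithStats(m); i=1+np.argmax(st[1:,4]); return ce[i]+[x0,y0],st[i]+[x0,y0,0,0,0]
# stud bright
a,sa=blob(T,343,209,360,226,(0,0,120),(179,70,255)); b,sb=blob(S,333,164,347,176,(0,0,120),(179,70,255))
print('stud px',a,sa,b,sb,onz(T,*a,.203).round(4),onz(S,*b,.2).round(4),tri([T,S],[a,b]).round(4))
# trigger top red
a,sa=blob(T,330,210,342,232,(0,120,60),(6,255,255)); print('trig T',a,sa, onz(T,336,215.5,.172).round(4),onz(T,336,217.5,.17).round(4))
b,sb=blob(S,330,180,346,222,(0,120,60),(6,255,255)); print('trig S',b,sb, onz(S,b[0],sb[1],.172).round(4))
# foot
c=cv2.cvtColor(T['color'],cv2.COLOR_BGR2HSV); m=cv2.inRange(c,(0,0,30),(179,60,150)); k=np.zeros_like(m);k[200:260,300:385]=m[200:260,300:385]
k=cv2.morphologyEx(k,cv2.MORPH_CLOSE,np.ones((9,9)))
cn=max(cv2.findContours(k,0,1)[0],key=cv2.contourArea); 
W=np.array([onz(T,*p[0],.012)[:2] for p in cn],np.float32)*1000
print('foot',cv2.minAreaRect(W))
# caps: top ellipse
for f,bx in((T,(208,175,238,202)),(S,(270,305,297,342))):
    a,sa=blob(f,*bx,(5,170,60),(16,255,255)); print('cap',a,sa,onz(f,*a,.021).round(4))
cx=np.array([.5679,.1855]);print(proj(T,[*cx,.042]),proj(T,[*cx,0]),proj(S,[*cx,.042]))
```

```text
stud px [351.17142857 217.        ] [348 214   7   7  35] [339.04761905 169.02380952] [336 164   7   9  42] [ 0.4682 -0.1348  0.203 ] [ 0.4715 -0.1414  0.2   ] [ 0.4696 -0.1348  0.204 ]
trig T [335.44 220.36] [334 216   4  12  25] [ 0.4758 -0.1014  0.172 ] [ 0.4715 -0.1016  0.17  ]
trig S [337.55084746 202.69491525] [335 188   6  30 118] [ 0.4721 -0.1004  0.172 ]
foot ((466.9852294921875, -119.84294128417969), (148.76617431640625, 99.59501647949219), 88.91297912597656)
cap [222.87765957 189.31914894] [215 182  16  16 188] [0.5612 0.1956 0.021 ]
cap [283.89164786 323.65688488] [274 310  20  28 443] [0.5642 0.191  0.021 ]
[225.38994797 185.16415087] [228.29293477 188.71937681] [281.94221311 315.11524745]
```

Emit:
apply_moves(increments="85 -0.01 0 0 0.737 0 0;85 -0.01 0 0 0.737 0 0;85 -0.01 0 0 0.737 0 0;85 0 -0.0408 -0.0227 0 0 0;85 0 -0.0408 -0.0227 0 0 0;85 0 -0.0408 -0.0227 0 0 0;85 0 -0.0408 -0.0227 0 0 0;85 0 -0.0408 -0.0227 0 0 0", squeeze=30)

```text
clock: 1.1
tcp_pos: [0.2824, -0.4512, 0.2784]
orientation: [-2.212, 0.022, 2.211]
contact_force: [1.1, -0.4, -0.8]
grip_width: 0.0848
```

Emit:
apply_moves(increments="85 0 -0.0408 -0.0227 0 0 0;85 0 -0.0408 -0.0227 0 0 0;85 0 -0.0408 -0.0227 0 0 0;85 0 -0.0408 -0.0227 0 0 0;85 0 -0.0408 -0.0227 0 0 0;85 0 -0.0408 -0.0227 0 0 0;85 0 -0.0408 -0.0227 0 0 0;85 0 -0.0408 -0.0227 0 0 0")

```text
clock: 1.9
tcp_pos: [0.4703, -0.1286, 0.2787]
orientation: [-2.213, 0.022, 2.211]
contact_force: [0.9, -0.7, 0.2]
grip_width: 0.0851
```

```bash
cat >> h.py <<'E'
def go(x,y,z,yaw=None):
    "shift in tool axes (m) to reach world target; yaw of tool y in deg"
    s=r.get_obs(); M=R.from_rotvec(s['orientation']).as_matrix()
    print('tcp',np.round(s['tcp_pos'],4),'F',np.round(s['contact_force'],2),'M',np.round(s['moment'],2),'w',round(float(s['grip_width']),4),'t',round(float(s['clock']),2))
    print('axes x',M[:,0].round(3),'y',M[:,1].round(3),'yaw',np.degrees(np.arctan2(M[1,1],M[0,1])).round(2))
    print('shift',(M.T@(np.array([x,y,z])-s['tcp_pos'])).round(4))
E
python3 -c "
from h import *
go(.469,-.130,.278)"
```

```text
tcp [ 0.4703 -0.1286  0.2787] F [ 0.88 -0.75  0.22] M [-0.05  0.   -0.02] w 0.0851 t 1.9
axes x [ 0.001 -0.    -1.   ] y [-0.02 -1.    0.  ] yaw -91.14
shift [0.0007 0.0015 0.0013]
```

```bash
cat >> h.py <<'E'
def duo(name,S0,T0,marks=(),sc=5):
    out=[]
    for n,(x0,y0,w,h) in(('side',S0),('top',T0)):
        f=grab(n); c=cv2.resize(f['color'][y0:y0+h,x0:x0+w],None,fx=sc,fy=sc,interpolation=2)
        for P in marks:
            p=(proj(f,P)-[x0,y0]+.5)*sc; cv2.circle(c,(int(p[0]),int(p[1])),3,(255,255,0),-1)
        out.append(c)
    cv2.imwrite('pics/'+name+'.png',np.hstack(out))
E
python3 - <<'E'
from h import *
duo('d1',(300,110,80,110),(310,180,80,110),[(.469,-.135,.203),(.469,-.135,.182),(.4705,-.101,.172)])
E
```

```text
(no output)
```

View pics/d1.png

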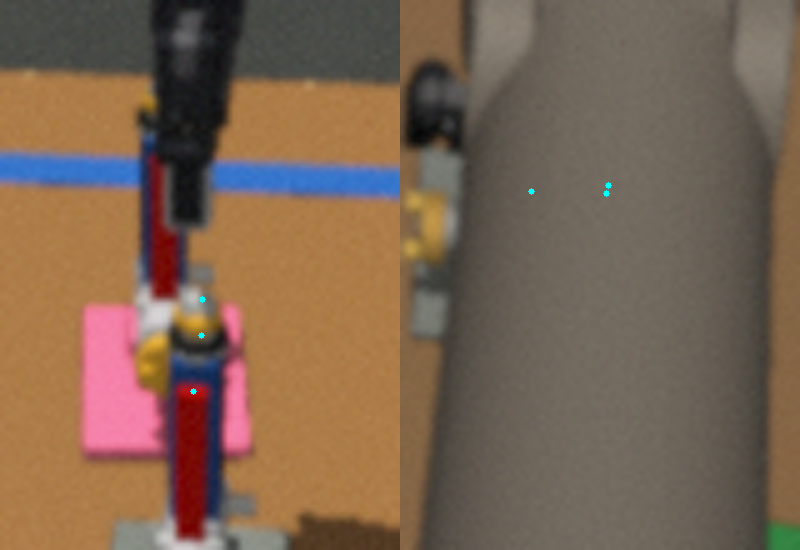

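Side crop: the stud top is at crop pixel (197,299) and my mark is at (203,299), so it agrees to about 2 mm. The finger stands straight above the gun. Going down to pinch.

Emit:
apply_moves(increments="85 0.03 0.001 0.0005 0 0 0;85 0.03 0 0 0 0 0;85 0.025 0 0 0 0 0;85 0.015 0 0 0 0 0;85 0.01 0 0 0 0 0;85 0.005 0 0 0 0 0;85 0 0 0 0 0 0;85 0 0 0 0 0 0")

```text
clock: 2.8
tcp_pos: [0.4697, -0.1314, 0.164]
orientation: [-2.213, 0.022, 2.21]
contact_force: [1.0, 0.5, 0.4]
grip_width: 0.0847
```

Emit:
apply_moves(increments="40 0 0 0 0 0 0;38 0 0 0 0 0 0;36 0 0 0 0 0 0;36 0 0 0 0 0 0;36 0 0 0 0 0 0;36 0 0 0 0 0 0;36 0 0 0 0 0 0;36 0 0 0 0 0 0", squeeze=30)

```text
clock: 3.6
tcp_pos: [0.47, -0.1309, 0.1645]
orientation: [-2.214, 0.022, 2.21]
contact_force: [-1.5, 1.8, 8.5]
grip_width: 0.0411
```

Emit:
apply_moves(increments="36 0 0 0 0 0 0;36 0 0 0 0 0 0;36 0 0 0 0 0 0;36 0 0 0 0 0 0;36 0 0 0 0 0 0;36 0 0 0 0 0 0;36 0 0 0 0 0 0;36 0 0 0 0 0 0")

```text
clock: 4.4
tcp_pos: [0.47, -0.1309, 0.1645]
orientation: [-2.214, 0.022, 2.21]
contact_force: [-1.6, 1.7, 9.5]
grip_width: 0.0413
```

Emit:
apply_moves(increments="36 0 0 0 0 0 0;85 0 0 0 0 0 0;85 0 0 0 0 0 0;85 0 0 0 0 0 0;85 0 0 0 0 0 0;85 0 0 0 0 0 0;85 0 0 0 0 0 0;85 0 0 0 0 0 0")

```text
clock: 5.2
tcp_pos: [0.4691, -0.1314, 0.1633]
orientation: [-2.212, 0.022, 2.211]
contact_force: [-0.0, -0.5, 0.4]
grip_width: 0.085
```

```bash
python3 -c "
from h import *
go(.564,.191,.164)"
```

```text
tcp [ 0.4691 -0.1314  0.1633] F [-0.03 -0.52  0.42] M [-0.07 -0.01  0.06] w 0.085 t 5.2
axes x [ 0. -0. -1.] y [-0.02 -1.    0.  ] yaw -91.14
shift [-0.0007 -0.3242 -0.0885]
```

Emit:
apply_moves(increments="85 -0.034 0 0 0 0 0;85 -0.034 0 0 0 0 0;85 -0.034 0 0 0 0 0;85 0 -0.0405 -0.011 0 0 0;85 0 -0.0405 -0.011 0 0 0;85 0 -0.0405 -0.011 0 0 0;85 0 -0.0405 -0.011 0 0 0;85 0 -0.0405 -0.011 0 0 0")

```text
clock: 6.0
tcp_pos: [0.5284, 0.0717, 0.2654]
orientation: [-2.212, 0.022, 2.211]
contact_force: [1.4, -0.7, 0.6]
grip_width: 0.0851
```

Emit:
apply_moves(increments="85 0 -0.0405 -0.011 0 0 0;85 0 -0.0405 -0.011 0 0 0;85 0 -0.0405 -0.011 0 0 0;85 0.04 0 0 0 0 0;85 0.04 0 0 0 0 0;85 0.04 0 0 0 0 0;85 0.02 0 0 0 0 0;85 0 0 0 0 0 0")

```text
clock: 6.8
tcp_pos: [0.5613, 0.1899, 0.1219]
orientation: [-2.206, 0.024, 2.22]
contact_force: [-0.7, 0.1, 1.2]
grip_width: 0.085
```

Run:
```python
from h import *
go(.564,.191,.03)
duo('d2',(250,260,80,90),(310,180,80,90),[(.564,.191,.042),(.564,.191,.021),(.564,.191,0)])
f=grab('side')
m=cv2.inRange(cv2.cvtColor(f['color'],cv2.COLOR_BGR2HSV),(0,120,40),(8,255,255));m[:,346:]=0;m[:180]=0;m[225:]=0;m[:,:334]=0
print(cv2.boundingRect(m))
```

```text
tcp [0.5613 0.1899 0.1219] F [-0.72  0.14  1.24] M [-0.01 -0.01 -0.04] w 0.085 t 6.8
axes x [-0.006 -0.002 -1.   ] y [-0.019 -1.     0.003] yaw -91.11
shift [ 0.0919 -0.0014 -0.0033]
(335, 188, 11, 30)
```

View pics/d2.png

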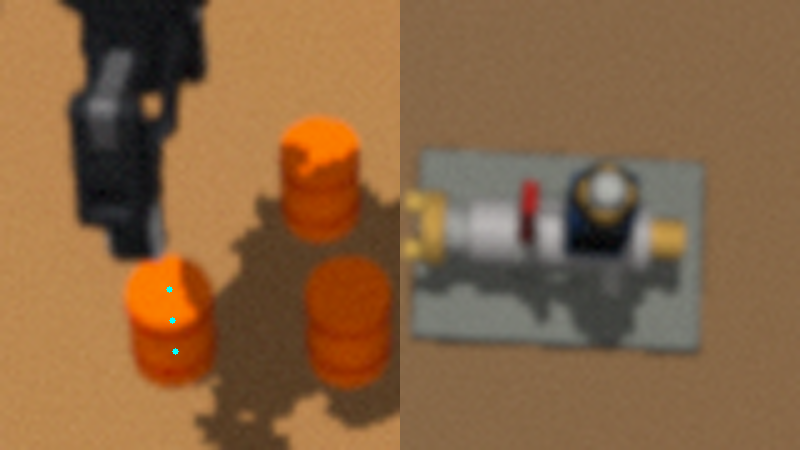

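Emit:
apply_moves(increments="85 0 -0.004 -0.002 0 0 0;85 0.03 0 0 0 0 0;85 0.03 0 0 0 0 0;85 0.02 0 0 0 0 0;85 0.01 0 0 0 0 0;85 0.005 0 0 0 0 0;85 0 0 0 0 0 0;85 0 0 0 0 0 0")

```text
clock: 7.75
tcp_pos: [0.5664, 0.1955, 0.0315]
orientation: [-2.213, 0.021, 2.209]
contact_force: [-0.3, 0.2, 0.4]
grip_width: 0.0848
```

Run:
```python
from h import *
go(.5635,.194,.026)
```

```text
tcp [0.5664 0.1955 0.0315] F [-0.3   0.16  0.36] M [ 0.04 -0.03  0.01] w 0.0848 t 7.75
axes x [ 0.002  0.001 -1.   ] y [-0.02  -1.    -0.001] yaw -91.12
shift [0.0055 0.0015 0.0029]
```

Emit:
apply_moves(increments="85 0.005 0.001 0.0025 0 0 0;70 0 0 0 0 0 0;60 0 0 0 0 0 0;50 0 0 0 0 0 0;40 0 0 0 0 0 0;30 0 0 0 0 0 0;30 0 0 0 0 0 0;30 0 0 0 0 0 0", squeeze=80)

```text
clock: 8.55
tcp_pos: [0.5633, 0.1942, 0.0258]
orientation: [-2.212, 0.022, 2.211]
contact_force: [-1.1, -2.0, 5.8]
grip_width: 0.0347
```

Emit:
apply_moves(increments="30 0 0 0 0 0 0;30 -0.01 0 0 0 0 0;30 -0.02 0 0 0 0 0;30 -0.04 0 0 0 0 0;30 -0.04 0 0 0 0 0;30 -0.04 0 0 0 0 0;30 -0.02 0 0 0 0 0;30 0 0 0 0 0 0")

```text
clock: 9.35
tcp_pos: [0.5649, 0.195, 0.1994]
orientation: [-2.218, 0.019, 2.203]
contact_force: [-0.7, 0.7, -1.4]
grip_width: 0.0347
```

Run:
```python
from h import *
go(.47,-.1355,.285)
s=r.get_obs();p=s['tcp_pos']
print(proj(grab('side'),p),proj(grab('top'),p))
duo('d3',(245,190,80,100),(190,140,80,100),[p],5)
```

```text
tcp [0.5649 0.195  0.1994] F [-0.67  0.71 -1.36] M [ 0.06  0.01 -0.03] w 0.0347 t 9.35
axes x [ 0.006  0.002 -1.   ] y [-0.02  -1.    -0.003] yaw -91.12
shift [-0.087   0.3321  0.0878]
[276.96526528 265.6308282 ] [208.50608572 170.7808746 ]
```

View pics/d3.png

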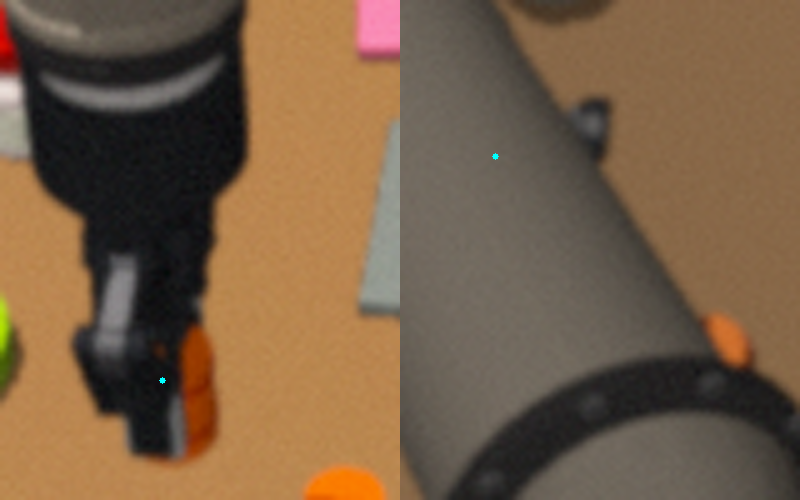

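Emit:
apply_moves(increments="30 -0.035 0 0 0 0 0;30 -0.035 0 0 0 0 0;30 0 0.0415 0.011 0 0 0;30 0 0.0415 0.011 0 0 0;30 0 0.0415 0.011 0 0 0;30 0 0.0415 0.011 0 0 0;30 0 0.0415 0.011 0 0 0;30 0 0.0415 0.011 0 0 0")

```text
clock: 10.35
tcp_pos: [0.4907, -0.0553, 0.2639]
orientation: [-2.209, 0.021, 2.214]
contact_force: [0.3, -0.5, -0.9]
grip_width: 0.0345
```

Emit:
apply_moves(increments="30 0 0.0415 0.011 0 0 0;30 0 0.0415 0.011 0 0 0;30 0 0 0 0 0 0;30 0 0 0 0 0 0;30 0 0 0 0 0 0;30 0 0 0 0 0 0;30 0 0 0 0 0 0;30 0 0 0 0 0 0")

```text
clock: 11.15
tcp_pos: [0.4688, -0.1354, 0.2652]
orientation: [-2.212, 0.02, 2.212]
contact_force: [0.6, -0.7, -0.7]
grip_width: 0.0348
```

Run:
```python
from h import *
go(.47,-.1355,.25)
s=r.get_obs();p=np.array(s['tcp_pos']);f=grab('side')
c=p-[0,0,.0048]
a=np.linspace(0,2*np.pi,60)
for dx in(-.004,0,.004):
    q=np.array([proj(f,c+[dx+.018*np.cos(t),.018*np.sin(t),-.021]) for t in a]); print(dx,'lip ellipse cols',q[:,0].min(),q[:,0].max(),'rows',q[:,1].max())
for x in (.466,.470,.474): print('stud',x,proj(f,[x-.0065,-.1355,.203])[0],proj(f,[x+.0065,-.1355,.203])[0], 'seal',[proj(f,[x+k*.0155,-.1355,.180])[0].round(1) for k in(-1,1)],'stud20',[proj(f,[x+k*.010,-.1355,.192])[0].round(1) for k in(-1,1)])
g=f['color'][110:190,305:375]
cv2.imwrite('pics/d4.png',cv2.resize(g,None,fx=8,fy=7.5,interpolation=2))
for row in (140,145,148,150,168,170,173,178): print(row,[tuple(int(v) for v in f['color'][row,u]) for u in range(328,352)])
```

```text
tcp [ 0.4688 -0.1354  0.2652] F [ 0.57 -0.71 -0.68] M [ 0.02 -0.06  0.03] w 0.0348 t 11.15
axes x [-0.  0. -1.] y [-0.018 -1.    -0.   ] yaw -91.04
shift [ 0.0152  0.0001 -0.0012]
-0.004 lip ellipse cols 334.34987027425564 349.44251486606385 rows 160.68407906028912
0 lip ellipse cols 332.6790894100464 347.7655244183882 rows 160.61296268251985
0.004 lip ellipse cols 331.00937720915044 346.08963821631284 rows 160.54186303990093
stud 0.466 343.8283624182116 338.50317535479144 seal [np.float64(347.3), np.float64(334.8)] stud20 [np.float64(345.2), np.float64(337.0)]
stud 0.47 342.1886677892654 336.86686704899 seal [np.float64(345.7), np.float64(333.2)] stud20 [np.float64(343.5), np.float64(335.4)]
stud 0.474 340.5500198295351 335.2315917965122 seal [np.float64(344.1), np.float64(331.6)] stud20 [np.float64(341.9), np.float64(333.8)]
140 [(77, 64, 71), (82, 43, 37), (83, 43, 58), (75, 36, 65), (67, 37, 55), (35, 22, 25), (21, 17, 18), (19, 15, 19), (25, 22, 20), (24, 21, 21), (25, 24, 25), (19, 18, 16), (19, 16, 16), (21, 17, 14), (17, 18, 19), (11, 17, 23), (14, 29, 61), (6, 47, 115), (10,
[... 2001 characters left out ...]
2, 209, 214), (208, 208, 213), (192, 196, 204), (130, 162, 182), (72, 145, 183), (67, 140, 177), (78, 134, 169), (73, 118, 150), (65, 113, 140), (71, 111, 134), (70, 100, 120), (62, 97, 117), (50, 97, 136), (85, 98, 174), (145, 118, 233), (162, 125, 241), (139, 121, 229), (95, 123, 190), (70, 122, 172), (72, 124, 172), (70, 122, 171)]
178 [(107, 143, 178), (82, 157, 200), (64, 171, 220), (59, 175, 222), (62, 162, 208), (51, 112, 146), (37, 55, 67), (32, 35, 32), (42, 47, 45), (51, 58, 59), (50, 61, 66), (50, 64, 71), (54, 66, 70), (51, 56, 60), (46, 45, 49), (25, 24, 28), (26, 26, 30), (54, 47, 90), (95, 72, 160), (106, 87, 184), (82, 93, 163), (72, 118, 168), (68, 122, 170), (69, 121, 169)]
```

View pics/d4.png

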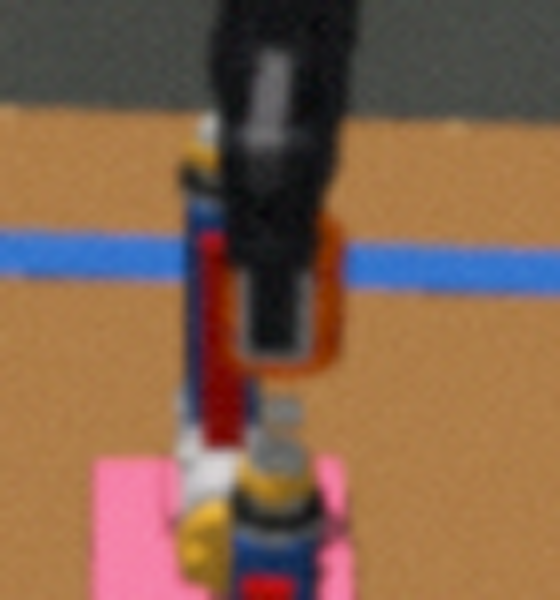

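Picture d4: the cap is centred at column ≈340 (332.5–347.7) and the stud and seal at ≈339.2. Moving +1.7 mm in x lines them up. The width of 34.8 mm shows the cap is held.

Emit:
apply_moves(increments="30 0 0 -0.0018 0 0 0;30 0.01 0 0 0 0 0;30 0.01 0 0 0 0 0;30 0.01 0 0 0 0 0;30 0.002 0 0 0 0 0;30 0.002 0 0 0 0 0;30 0.002 0 0 0 0 0;30 0.002 0 0 0 0 0")

```text
clock: 12.0
tcp_pos: [0.4706, -0.1363, 0.2274]
orientation: [-2.212, 0.022, 2.211]
contact_force: [0.0, 1.0, -1.4]
grip_width: 0.0348
```

Run:
```python
from h import *
go(.4705,-.1355,.205)
```

```text
tcp [ 0.4706 -0.1363  0.2274] F [ 0.03  1.   -1.44] M [-0.03 -0.03 -0.06] w 0.0348 t 12.0
axes x [ 0.001 -0.    -1.   ] y [-0.02 -1.    0.  ] yaw -91.12
shift [ 0.0224 -0.0008  0.0001]
```

Continue down 5 mm towards the balls.

Emit:
apply_moves(increments="30 0.001 -0.0005 0 0 0 0;30 0.001 0 0 0 0 0;30 0.001 0 0 0 0 0;30 0.001 0 0 0 0 0;30 0.001 0 0 0 0 0;30 0 0 0 0 0 0;30 0 0 0 0 0 0;30 0 0 0 0 0 0", squeeze=100)

```text
clock: 12.8
tcp_pos: [0.4704, -0.1357, 0.2223]
orientation: [-2.212, 0.022, 2.212]
contact_force: [-0.3, -0.5, -0.1]
grip_width: 0.0344
```

Emit:
apply_moves(increments="30 0.001 0 0 0 0 0;30 0.001 0 0 0 0 0;30 0.001 0 0 0 0 0;30 0.001 0 0 0 0 0;30 0 0 0 0 0 0;30 0 0 0 0 0 0;30 0 0 0 0 0 0;30 0 0 0 0 0 0")

```text
clock: 13.6
tcp_pos: [0.4706, -0.1359, 0.2192]
orientation: [-2.212, 0.022, 2.211]
contact_force: [-3.4, 0.4, 6.8]
grip_width: 0.034
```

Emit:
apply_moves(increments="30 0.001 0 0.0005 0 0 0;30 0.001 0 0 0 0 0;30 0.001 0 0 0 0 0;30 0.001 0 0 0 0 0;30 0.001 0 0 0 0 0;30 0 0 0 0 0 0;30 0 0 0 0 0 0;30 0 0 0 0 0 0")

```text
clock: 14.4
tcp_pos: [0.4701, -0.1359, 0.2135]
orientation: [-2.212, 0.022, 2.211]
contact_force: [-1.0, -0.7, 3.8]
grip_width: 0.034
```

Emit:
apply_moves(increments="30 0.001 0 0 0 0 0;30 0.001 0 0 0 0 0;30 0.001 0 0 0 0 0;30 0.001 0 0 0 0 0;30 0 0 0 0 0 0;30 0 0 0 0 0 0;30 0 0 0 0 0 0;30 0 0 0 0 0 0")

```text
clock: 15.2
tcp_pos: [0.4696, -0.1356, 0.209]
orientation: [-2.211, 0.021, 2.212]
contact_force: [3.0, -1.2, -7.3]
grip_width: 0.0344
```

Click passed: the force went from about 7 N up to about 7 N of draw-down. Now pressing onto the seal.

Emit:
apply_moves(increments="30 0.001 0 0 0 0 0;30 0.001 0 0 0 0 0;30 0.001 0 0 0 0 0;30 0.001 0 0 0 0 0;30 0.001 0 0 0 0 0;30 0 0 0 0 0 0;30 0 0 0 0 0 0;30 0 0 0 0 0 0")

```text
clock: 16.0
tcp_pos: [0.47, -0.1357, 0.2051]
orientation: [-2.212, 0.022, 2.211]
contact_force: [-2.8, -0.3, 6.9]
grip_width: 0.0344
```

Emit:
apply_moves(increments="30 0.0005 0 0 0 0 0;30 0.0005 0 0 0 0 0;30 0.0005 0 0 0 0 0;30 0 0 0 0 0 0;30 0 0 0 0 0 0;30 0 0 0 0 0 0;30 0 0 0 0 0 0;30 0 0 0 0 0 0")

```text
clock: 16.8
tcp_pos: [0.4701, -0.1357, 0.2047]
orientation: [-2.213, 0.023, 2.211]
contact_force: [-7.6, 0.5, 16.9]
grip_width: 0.0347
```

Emit:
apply_moves(increments="30 0 0 0.0005 0 0 0;30 0 0 0 0 0 0;30 0 0 0 0 0 0;30 0 0 0 0 0 0;30 0 0 0 0 0 0;30 0 0 0 0 0 0;30 0 0 0 0 0 0;30 0 0 0 0 0 0")

```text
clock: 17.6
tcp_pos: [0.47, -0.1357, 0.2047]
orientation: [-2.214, 0.023, 2.21]
contact_force: [-5.1, -0.3, 15.7]
grip_width: 0.0342
```

Run:
```python
from h import *
go(.47,-.1357,.2047)
f=grab('side')
cv2.imwrite('pics/d5.png',cv2.resize(f['color'][130:230,305:375],None,fx=8,fy=6,interpolation=2))
```

```text
tcp [ 0.47   -0.1357  0.2047] F [-5.1  -0.26 15.73] M [ 0.15  1.26 -0.01] w 0.0342 t 17.6
axes x [ 0.002 -0.001 -1.   ] y [-0.02  -1.     0.001] yaw -91.13
shift [-0.  0.  0.]
```

View pics/d5.png

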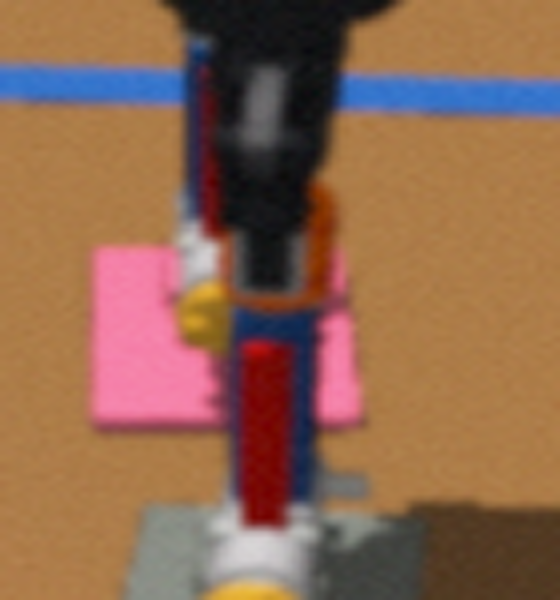

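The picture shows the cap seated over the stud at crop pixel (280,300), with the seal hidden under it. The push is steady at about 16 N, above the seal's 8 N.

```bash
python3 -c "
from h import *
print(r.hand_in()); go(.47,-.1357,.2047)"
```

```text
the job is handed in; nothing more can be done
None
the job is handed in; nothing more can be done
```

The job is done and handed in at about 18 s on the robot's clock. I bled the gun on the grey foot, then snapped the farthest orange cap onto its inlet stud. The arm is still holding the cap down.

- **Bleed:** I pinched trigger and grip to 41.3 mm (about 42 mm expected) for roughly a second. After release, the top view showed the trigger back at its starting distance from the stud.
- **Cap:** the push rose to about 7 N at the balls, then turned to about 7 N of draw-down, which is the click. I then pressed on to the hard stop on the squashed seal, with the tool at z 0.2047 against 0.2048 expected.
- **Last check:** a steady push of about 16 N, twice the 8 N that fully squashes the seal, with the cap gripped at a 100 N setting. The last side view shows it seated with the seal hidden.
- **Imperfections:** a sideways force of about 5 N remained at the end, down from 7.6 N after a 0.5 mm correction. The force sensor was sampled only at the end of each call, so I did not see the peak at the click.
- **Tin, tape roll and jar:** I never moved near them, but I took no final picture of them to confirm it.

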